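Switch the analyser console to its next mode

TASK

Two grey control consoles stand on the finds table. On the one with the bar-shaped selector knob, move the selector one position clockwise, from the single dot to the pair of dots: it is locked unless pushed in all the way, so do not force it. Let it spring back up in the new position, and leave the round knob of the other console as it is set.

Things in the scene. Friction and masses are not known exactly. Their poses are not given: they have to be found in the camera images.
- selector_grip (a point): Grip point on the selector knob's axis, 36 mm above its fixed grey console (150 x 120 mm, 50 mm high). Black upright bar, 50 long (this point's x), 14 thick (y), its top 10 mm above this point; on a round skirt 54 mm across, its top 26 mm below this point. Site turns and sinks with the knob, z up, x to the end with the white line, the pointer.
- selector (a joint): Turn of the selector in rad, growing clockwise from above: about 0 at the single dot (start), 1.047 at the pair, 2.094 at the three dots; dots lie round the knob, 60 degrees apart, on the side away from the robot. Teeth lock each position with 6 degrees of play either way; let go within 10 degrees of one it snaps in. Turns easily while pushed in.
- selector_press (a joint): How far the selector is pushed in, straight down, in m: 0 up and locked, 0.009 at the bottom stop; free to turn from 0.008. The spring pushes back with 4 N at the top, 8 N at the bottom, and lifts the knob when it is let go.
- dimmer_mark (a point): End of the white line on the rim of the bystander: a round black knob, 48 mm across its skirt, 30 mm high, on the second console of the same size and grey, which stands left or right of the selector's. The point lies 17 mm off the knob's axis, at its top. The knob turns freely and is set anywhere at the start; leave it so.

How it is judged (in metres and radians):
On the way:
1. the selector knob is pushed in (value of joint selector_press above 0.006 m), for 0.1 s.
At the end, for the whole second after the job is handed in: The selector stands at the pair of dots (60 degrees clockwise from the single dot, within 10 degrees), sprung back up to within 2 mm, and at rest (value of joint selector between 0.872 and 1.222 rad and value of joint selector_press below 0.002 m and velocity of joint selector between -0.1 and 0.1 rad/s); the robot touches nothing.
It fails at once if the round knob of the other console is turned (its mark moves more than 6 mm, about 20 degrees) (distance of dimmer_mark from where it was at the start of the episode above 0.006 m).
It fails at once if the selector is forced round against its lock without being pushed in (value of joint selector between 0.2 and 0.85 rad and value of joint selector_press below 0.004 m).
It also fails if it takes over 32 s, if anything falls off the work surface, if the arm or the gripper's body presses on something with over 40 N, if the wrist force passes 120 N, or if a joint passes its speed limit or range.

ROBOT

A 7-joint arm with a two-finger parallel gripper is mounted at the origin on the work surface. World frame = base frame: x ahead of the robot, y to its left, z up, the work surface at z = 0. Lengths are in m, angles in degrees, forces in N, time in s.
With the tool pointing down it reaches from about 0.4 to 0.9 m from the base axis. Payload 5.5 kg.
Tool frame: the origin (TCP) lies on the centre line of the jaws, within the pads' length; the fingertips stand 8 mm ahead of it and the grasp point (between the pads) lies 11 mm behind it; z points along the fingers, x is the direction in which the jaws open and shut, and the axes are right-handed (so a half turn about z gives the same grasp; the last joint's range is limited). The gripper opens to 92 mm and grips with 3 to 60 N. Pads are 19 mm wide; open, the fingers measure 130 mm over their backs; the gripper's body (75 mm by 190 mm) begins 47 mm behind the grasp point.
Start: joints at [80.054, 28.699, -24.465, 88.831, 12.651, 65.22, -12.049], TCP at [0.275, -0.589, 0.235] pointing down, gripper open.
Joint ranges: [-164.97, 164.97], [-17.58, 116.51], [-87.97, 89.64], [11.32, 138.91], [-80.73, 260.73], [10.89, 115.49], [-147.41, 147.41]. Speed limits (degrees/s): [147.25, 147.25, 180, 180, 180, 180, 180].

INTERFACE

Orientations are given as a 3x3 rotation matrix whose columns are the frame's x, y, z axes.
In Python, from station import manip gives the robot as it stands. Calls block until the motion is done:
- manip.movep(position, orientation): joint-space move of the TCP to a pose.
- manip.servo_line(position, attitude=None, speed=0.15): straight line of the TCP; attitude=None keeps the orientation; speed is the mean speed in m/s.
- manip.goto_joints(angles): joint-space move.
- manip.move_gripper(opening, grasp_force=None): finger opening in m; grasp_force is the grip in N (None keeps the last); returns when the fingers have stopped.
- manip.dwell(seconds).
- manip.solve_ik(position, orientation): joint angles nearest the present ones, or None.
- manip.read_camera(name): name is "scene" or "top"; returns a dict with "color" (400x640x3 uint8, red, green, blue), "fx", "fy", "cx", "cy" (pixels), "dist" ([k1, k2, p1, p2, k3] as OpenCV has them; the pictures are not rectified), "pose" (4x4, takes a point from camera to world coordinates). Camera axes: x right, y down, z forward; pixel columns grow to the right and rows downward; lengths in m; the calibration is good to about 2 mm. A picture is of the moment at which its call begins. There is no depth.
A pose or a line that the arm cannot do raises manip.MotionError and nothing moves.
- manip.finish_job(): hands the job in, once; it reports no verdict.
Trained networks look in a picture, given as the dict that the camera call returned (one of the last four; its "shot" number tells which), for a name from the list of things; names that differ only in an ending like _2 or _b are one class to them, and where a whole thing is asked for, a point or a joint stands for the part that bears it (a point fixed in the world has none). Each returns a list of dicts, best first, with "conf" (0 to 1); they miss things now and then, are a little off and sometimes report something else, mostly with a low value. They report only what shows in the picture. A call takes as long as a camera call.
- manip.find_in(name, picture): "location" ([row, column] in pixels, amid what is visible of it).
Readings, each from a call of its own:
- manip.current_time(): time.
- manip.current_joints(): joint angles.
- manip.current_qd(): joint speeds.
- manip.current_joint_torque(): joint torques, N m.
- manip.current_tool_pos(): TCP position.
- manip.current_eef_rot(): TCP orientation.
- manip.current_contact_force(): force on the tool from outside, world axes, zero at the start.
- manip.current_torque(): the same for the moment, N m.
- manip.current_width(): finger opening in m.
Only numpy, scipy, OpenCV 4.12 (cv2) and the standard library are available. Lean on these libraries where they do the work, as an engineer would, in place of code of your own. Each camera call takes 0.05 s, during which the arm holds its last target.

## Working session

There is one attempt and no reset: what is moved stays moved. The work goes in short steps, each a Python script; the robot and the scene stay as the last script left them, time stands still between calls to the robot, and variables do not carry over. Pictures are saved under pics/ and viewed, and the job is handed in when it is done.

```bash
ls; mkdir -p pics
python3 - <<'E'
from station import manip
import cv2
for n in ["scene","top"]:
    p=manip.read_camera(n); cv2.imwrite(f"pics/{n}0.png",p["color"][:,:,::-1])
    print(n,p["fx"],p["fy"],p["cx"],p["cy"],p["dist"],p["pose"])
    for k in ["selector_grip","selector","dimmer_mark"]:
        print(k,[(d["location"],d["conf"]) for d in manip.find_in(k,p)])
print(manip.current_time())
E
```

```text
pics
scene 432.68274526927826 432.68274526927826 316.1993418756764 200.1547991232174 [-0.1004799  0.         0.         0.         0.       ] [[-0.78214067  0.40936474 -0.46976215  1.01623962]
 [ 0.62309833  0.51639611 -0.5874381   0.55656701]
 [ 0.00210691 -0.75216725 -0.65896889  0.70797424]
 [ 0.          0.          0.          1.        ]]
selector_grip [([251.8, 386.1], 0.8)]
selector []
dimmer_mark [([157.2, 286.0], 0.76)]
top 388.4041628120716 388.4041628120716 325.04433073230825 199.2683683004289 [-0.0625331  0.         0.         0.         0.       ] [[-0.01394783 -0.99763429  0.06731477  0.51181456]
 [-0.99989243  0.01422152  0.00358839 -0.00204746]
 [-0.00453722 -0.06725748 -0.99772534  0.89911626]
 [ 0.          0.          0.          1.        ]]
selector_grip [([212.4, 241.9], 0.91)]
selector [([212.8, 241.4], 0.59)]
dimmer_mark [([225.4, 419.0], 0.78)]
0.4
```

View pics/scene0.png

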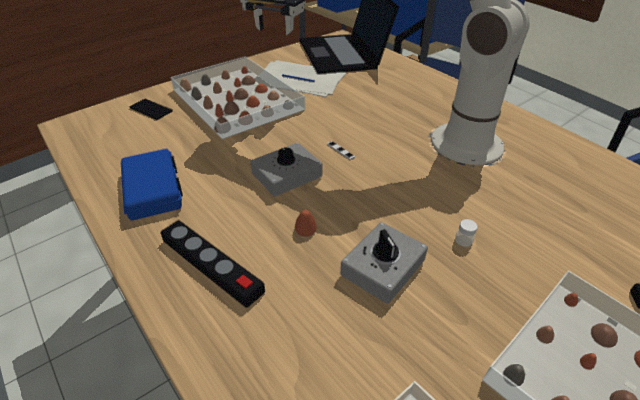

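View pics/top0.png

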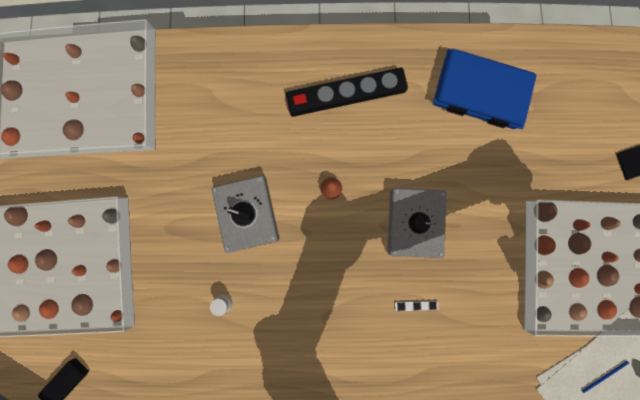

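Run:
```python
import cv2
a=cv2.imread("pics/top0.png")[150:270,170:310]; cv2.imwrite("pics/topc.png",cv2.resize(a,None,fx=5,fy=5,interpolation=cv2.INTER_CUBIC))
a=cv2.imread("pics/scene0.png")[190:310,310:460]; cv2.imwrite("pics/scenec.png",cv2.resize(a,None,fx=5,fy=5,interpolation=cv2.INTER_CUBIC))
```

```text
(no output)
```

View pics/topc.png

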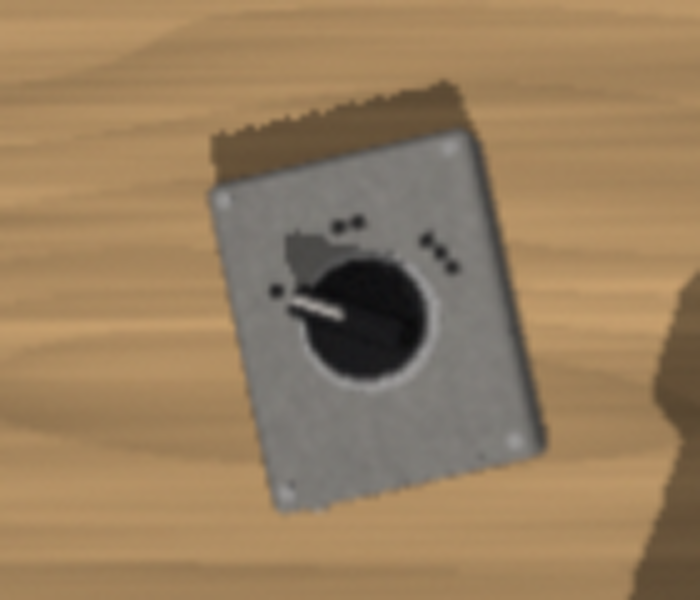

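View pics/scenec.png

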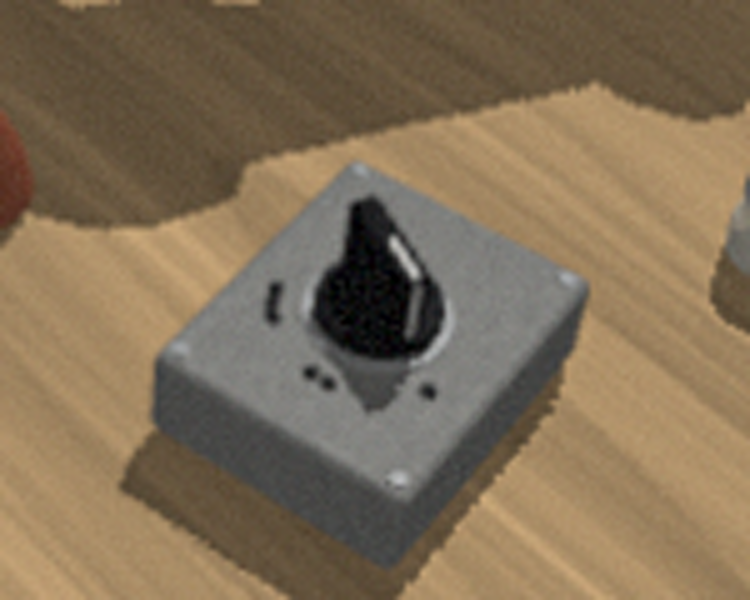

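The top view shows the selector console at about (row 213, col 243). Its pointer aims at the single dot (208, 225), the pair is near (195, 239) and the three dots near (200, 258). The dimmer console is at about (222, 418). Next I compute world positions.

```bash
cat > h.py <<'E'
import numpy as np, cv2
def ray(p,uv):
    K=np.array([[p["fx"],0,p["cx"]],[0,p["fy"],p["cy"]],[0,0,1.]])
    n=cv2.undistortPoints(np.array([[uv]],float),K,np.array(p["dist"]))[0,0]
    T=np.array(p["pose"]); d=T[:3,:3]@np.array([n[0],n[1],1]); return T[:3,3],d/np.linalg.norm(d)
def plane(p,uv,z):
    o,d=ray(p,uv); return o+d*(z-o[2])/d[2]
def tri(r):
    A=0;b=0
    for o,d in r:
        M=np.eye(3)-np.outer(d,d); A=A+M; b=b+M@o
    x=np.linalg.solve(A,b); return x,[np.linalg.norm((np.eye(3)-np.outer(d,d))@(x-o)) for o,d in r]
E
python3 - <<'E'
from station import manip
from h import *
t=manip.read_camera("top"); s=manip.read_camera("scene")
T=lambda x,y:((x+.5)/5-.5+170,(y+.5)/5-.5+150)
S=lambda x,y:((x+.5)/5-.5+310,(y+.5)/5-.5+190)
np.set_printoptions(precision=4,suppress=True)
pts={"c1":((222,200),(397,480)),"c2":((450,147),(181,349)),"c3":((515,440),(360,171)),"c4":((287,494),(567,279)),
"d1":((277,290),(428,391)),"d2":((348,225),(320,377)),"d3":((440,253),(273,303)),"ptr_top_in":((343,316),(393,237)),"ptr_top_out":((291,298),(420,278))}
W={}
for k,(a,b) in pts.items():
    x,e=tri([ray(t,T(*a)),ray(s,S(*b))]); W[k]=x; print(k,x,np.round(e,4),plane(t,T(*a),.05)[:2],plane(s,S(*b),.05)[:2])
for cam,f,i in((t,T,0),(s,S,1)):
    P={k:plane(cam,f(*v[i]),.05)[:2] for k,v in pts.items()}
    c=(P["c1"]+P["c2"]+P["c3"]+P["c4"])/4
    print("centre",c)
    d=[P["d1"],P["d2"],P["d3"]]
    A=np.array([2*(d[1]-d[0]),2*(d[2]-d[0])]); cc=np.linalg.solve(A,[d[1]@d[1]-d[0]@d[0],d[2]@d[2]-d[0]@d[0]])
    print("circ",cc,[np.linalg.norm(q-cc) for q in d],[np.degrees(np.arctan2(*(q-cc)[::-1])) for q in d],"about centre",[np.degrees(np.arctan2(*(q-c)[::-1])) for q in d])
    print("screw edge dirs",np.degrees(np.arctan2(*(P["c1"]-P["c2"])[::-1])),np.degrees(np.arctan2(*(P["c1"]-P["c4"])[::-1])),np.linalg.norm(P["c1"]-P["c2"]),np.linalg.norm(P["c1"]-P["c4"]))
    g=[plane(cam,f(*pts[k][i]),.096)[:2] for k in("ptr_top_in","ptr_top_out")]; print("ptr",g,np.degrees(np.arctan2(*(g[1]-g[0])[::-1])))
print([tri([ray(t,(241.9,212.4)),ray(s,(386.1,251.8))])])
a=manip.find_in("dimmer_mark",t)[0]["location"];print("dimmer",plane(t,a[::-1],.08),manip.current_time())
E
```

```text
c1 [0.5931 0.247  0.0499] [0.0013 0.0013] [0.594 0.246] [0.5922 0.2478]
c2 [0.6144 0.1461 0.05  ] [0.0021 0.0021] [0.6159 0.1447] [0.6128 0.1475]
c3 [0.4855 0.1181 0.0495] [0.002 0.002] [0.4869 0.1166] [0.4842 0.1197]
c4 [0.4634 0.2182 0.0496] [0.0017 0.0017] [0.4645 0.2168] [0.4622 0.2193]
d1 [0.5524 0.2231 0.0493] [0.0021 0.0021] [0.5539 0.2213] [0.5512 0.2247]
d2 [0.5808 0.1913 0.0496] [0.0019 0.0019] [0.5821 0.1899] [0.5795 0.1928]
d3 [0.5679 0.1506 0.0491] [0.0019 0.0019] [0.5692 0.1492] [0.567  0.1524]
ptr_top_in [0.539  0.1832 0.0956] [0.0021 0.0021] [0.542  0.1921] [0.5016 0.1568]
ptr_top_out [0.5467 0.2051 0.0956] [0.0022 0.0022] [0.5503 0.2151] [0.5098 0.1804]
centre [0.5403 0.181 ]
circ [0.5403 0.1808] [np.float64(0.04277825663709562), np.float64(0.04277825663709592), np.float64(0.042778256637095946)] [np.float64(71.50744655228922), np.float64(12.305464452550801), np.float64(-47.573370211379526)] about centre [np.float64(71.45043931350568), np.float64(11.967301539263104), np.float64(-47.85845213521193)]
screw edge dirs 102.21632575557156 12.704678989787464 0.10368864074720976 0.13273400078193429
ptr [array([0.5404, 0.1815]), array([0.5482, 0.2033])] 70.37453301040382
centre [0.5379 0.1836]
circ [0.5371 0.1837] [np.float64(0.043368108164741834), np.float64(0.043368108164741605), np.float64(0.04336810816474179)] [np.float64(70.96228001431265), np.float64(12.058171073377679), np.float64(-46.34500636789937)] about centre [np.float64(72.02027054058603), np.float64(12.507186004490048), np.float64(-46.946435481945436)]
screw edge dirs 101.63310920207263 12.382629868211959 0.10250054254931582 0.1330402959257926
ptr [array([0.5376, 0.1847]), array([0.5452, 0.2067])] 70.97647155473948
[(array([0.5408, 0.1847, 0.0549]), [np.float64(0.0026445589559782197), np.float64(0.002644558955978298)])]
dimmer [ 0.509  -0.1964  0.08  ] 0.55
```

Both views agree: axis (0.539, 0.182), console top z 0.050, bar top 0.096, pointer at about 71° and pair direction at about 12°. All of this matches the text. Next I plan the joints and move above the knob.

```bash
cat >> h.py <<'E'
C=np.array([0.539,0.1823])
def R(yaw):  # tool x at yaw deg, z down
    a=np.radians(yaw); x=np.array([np.cos(a),np.sin(a),0]); z=np.array([0,0,-1.]); return np.stack([x,np.cross(z,x),z],1)
E
python3 - <<'E'
from station import manip
from h import *
np.set_printoptions(precision=3,suppress=True)
for y0 in (161.3,-18.7):
    for z in (.16,.073,.062):
        for dy in (0,-60):
            q=manip.solve_ik([*C,z],R(y0+dy)); print(y0,z,dy,q if q is None else np.array(q))
print(manip.current_tool_pos(),manip.current_eef_rot(),manip.current_width())
E
```

```text
161.3 0.16 0 [ 29.347  47.419 -74.621 103.677  49.272  69.529 100.662]
161.3 0.16 -60 [ 29.907  48.871 -76.285 103.665  50.793  70.797  39.605]
161.3 0.073 0 [ 28.599  58.863 -74.89  106.428  62.352  68.884  92.955]
161.3 0.073 -60 [ 12.349  38.738 -44.667 106.879  35.48   49.281  51.08 ]
161.3 0.062 0 [ 28.539  60.417 -74.922 106.642  64.074  69.014  92.082]
161.3 0.062 -60 [ 12.428  39.98  -44.845 107.09   37.125  48.652  49.846]
-18.7 0.16 0 [ 27.707  43.998 -70.393 103.716  45.476  66.608 -76.631]
-18.7 0.16 -60 [  22.079   36.681  -59.174  103.859   36.028   60.705 -129.557]
-18.7 0.073 0 [ 15.441  40.795 -49.326 106.785  39.467  51.222 -71.917]
-18.7 0.073 -60 [  12.685   38.943  -45.164  106.869   35.901   49.473 -129.241]
-18.7 0.062 0 [ 13.87   40.916 -46.998 107.046  38.999  49.565 -71.556]
-18.7 0.062 -60 [  11.482   39.41   -43.457  107.12    35.922   48.098 -129.245]
[ 0.275 -0.589  0.235] [[ 0.423 -0.906 -0.   ]
 [-0.906 -0.423  0.   ]
 [-0.    -0.    -1.   ]] 0.09153215490842137
```

Run:
```python
from station import manip
from h import *
manip.movep([*C,.17],R(161.3)); print(manip.current_time(),manip.current_tool_pos())
p=manip.read_camera("scene"); cv2.imwrite("pics/s1.png",p["color"][:,:,::-1])
```

```text
3.425 [0.53941093 0.18134538 0.16983131]
```

View pics/s1.png

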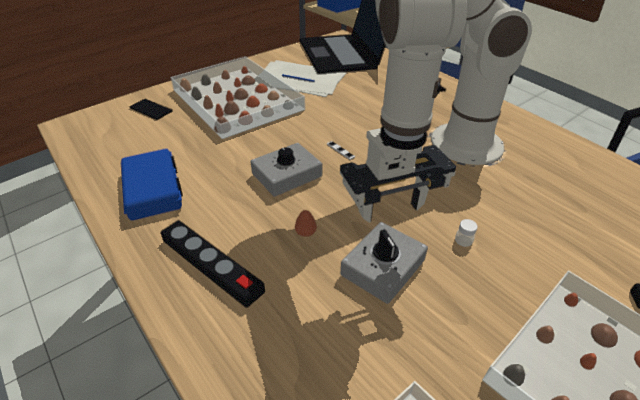

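The scene picture shows the gripper above the selector knob (about 385, 245), with the jaws across the bar and the dimmer untouched. Next I descend and grip.

Run:
```python
from station import manip
from h import *
np.set_printoptions(precision=4,suppress=True)
manip.servo_line([*C,.073],speed=.06); print(manip.current_tool_pos(),manip.current_contact_force())
manip.move_gripper(0.0,25); print(manip.current_width(),manip.current_tool_pos(),manip.current_contact_force(),manip.current_torque(),manip.current_time())
p=manip.read_camera("scene"); cv2.imwrite("pics/s2.png",cv2.resize(p["color"][130:330,260:510,::-1],None,fx=3,fy=3))
```

```text
[0.5392 0.1824 0.0733] [-0.1229 -0.081  -0.0181]
0.013431512192729828 [0.5389 0.1823 0.073 ] [-0.0098  0.1457  0.0617] [0.196  0.0348 0.0035] 6.425
```

View pics/s2.png

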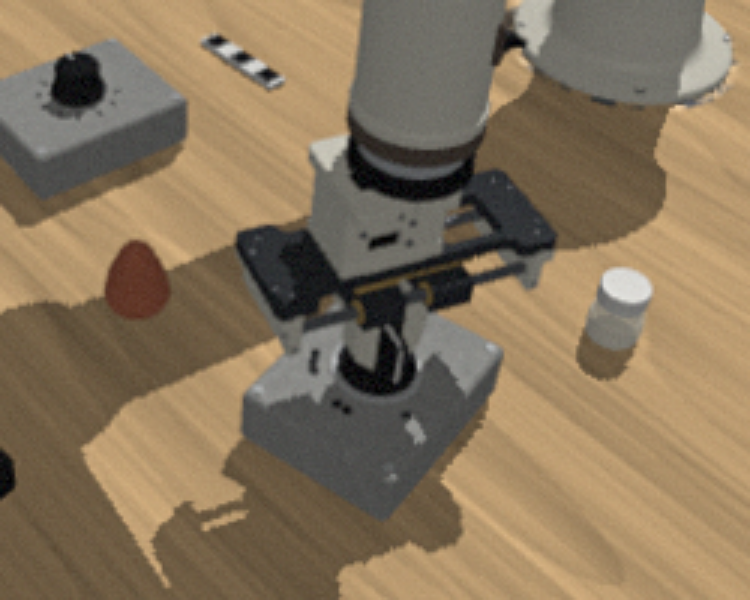

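The bar is gripped between the pads (width 13.4 mm against 14). Now I press in steps and watch the force.

Run:
```python
from station import manip
from h import *
np.set_printoptions(precision=4,suppress=True)
for z in (.070,.067,.065,.064,.063,.062):
    manip.servo_line([*C,z],speed=.02); manip.dwell(.05)
    f=np.array(manip.current_contact_force()); print(z,manip.current_tool_pos()[2],f,manip.current_torque(),manip.current_width(),manip.current_time())
    if f[2]>14: break
```

```text
0.07 0.07016895623452293 [-2.2226 -0.2008  5.0618] [-0.0343  0.3761 -0.0314] 0.013986867897897078 6.825
0.067 0.06725344568300522 [-2.6098 -1.2785  5.6017] [-0.1174  0.4883  0.0275] 0.014152735803286333 7.175
0.065 0.0653414541722597 [-1.9164 -0.5858  5.8916] [-0.1224  0.5434 -0.0042] 0.013727745157846341 7.475
0.064 0.06441326092728936 [-3.4331 -1.2649  7.4019] [-0.1957  0.6249 -0.0322] 0.014413958237450623 7.775
0.063 0.06387149351642298 [-4.6633 -2.0216 10.1778] [-0.3295  0.8492 -0.0521] 0.013747248106072857 8.075
0.062 0.06379885459000105 [-5.3112 -3.2453 18.3135] [-0.7352  1.3601  0.0013] 0.014050237606152286 8.375
```

Bottom stop reached: the TCP has sunk 9.2 mm and the force is rising beyond the spring's. Now I turn clockwise with the last joint alone, keeping the press on.

Run:
```python
from station import manip
from h import *
np.set_printoptions(precision=4,suppress=True)
q0=np.array(manip.current_joints()); q=np.array(manip.solve_ik([*C,.062],R(161.3))); print(q0,q)
assert np.abs(q-q0).max()<1.5
for d in (5,12,20,30,40,50,59.3):
    t=q.copy(); t[6]-=d; manip.goto_joints(t)
    f=np.array(manip.current_contact_force()); X=np.array(manip.current_eef_rot())[:,0]
    print(d,np.array(manip.current_tool_pos()),np.degrees(np.arctan2(X[1],X[0])),f,np.array(manip.current_torque()),manip.current_width(),manip.current_time())
    if f[2]<5 or abs(manip.current_torque()[2])>1.2: print("stop");break
p=manip.read_camera("scene"); cv2.imwrite("pics/s3.png",cv2.resize(p["color"][130:330,260:510,::-1],None,fx=3,fy=3))
```

```text
[ 25.1238  52.7519 -66.5881 106.7054  56.2835  61.5571  96.4988] [ 25.1006  52.8748 -66.4429 106.7285  56.3618  61.3864  96.4993]
5 [0.5389 0.1824 0.0638] 156.28726891878057 [-5.6904 -4.4639 18.2519] [-0.7102  1.3453  0.0109] 0.01412866318721448 8.625
12 [0.5389 0.1825 0.0638] 149.27756638702218 [-6.9487 -4.9066 18.0878] [-0.7138  1.3306 -0.0443] 0.01398108869014356 8.875
20 [0.5389 0.1825 0.0638] 141.28176089258497 [-7.0737 -3.79   18.0166] [-0.6759  1.3384 -0.0081] 0.01401214205964612 9.1333
30 [0.5388 0.1826 0.0638] 131.28682538583146 [-5.5101 -3.9885 17.8779] [-0.7143  1.3213  0.0164] 0.013881996555801293 9.425
40 [0.5388 0.1826 0.0638] 121.29020887222839 [-6.2328 -3.9577 17.9899] [-0.6967  1.3264  0.0065] 0.014105144255716164 9.7167
50 [0.5388 0.1827 0.0638] 111.28936143284112 [-6.3136 -3.9638 18.2482] [-0.6618  1.3549  0.0053] 0.013630056312886158 10.0083
59.3 [0.5387 0.1827 0.0638] 101.9960668138129 [-6.622  -3.3149 18.4454] [-0.6393  1.2838  0.0165] 0.014065584084712519 10.2917
```

View pics/s3.png

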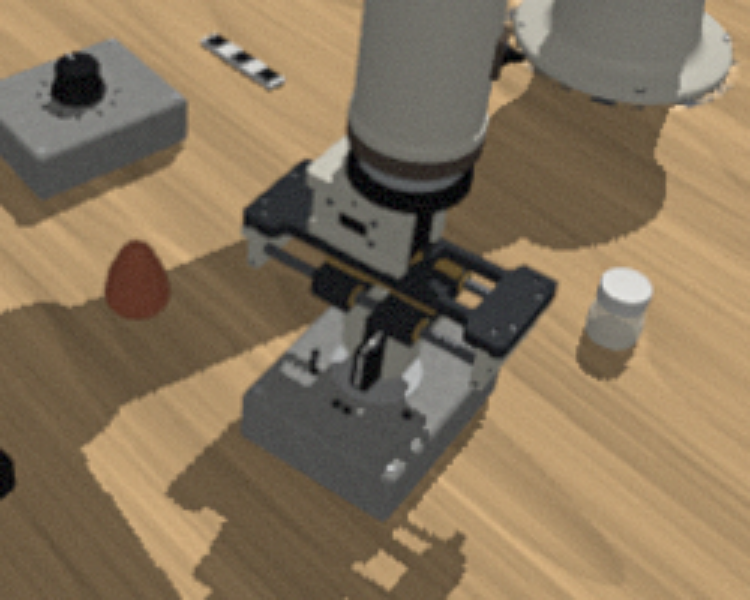

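The bar turned with the gripper and its pointer end (about 365, 365 in the crop) now faces the pair of dots. I let it rise in the grip, open, retreat and look.

Run:
```python
from station import manip
from h import *
np.set_printoptions(precision=4,suppress=True)
manip.servo_line([*C,.0725],speed=.03); print(manip.current_tool_pos(),manip.current_contact_force(),manip.current_torque())
manip.move_gripper(0.05); manip.dwell(.2); print(manip.current_width(),manip.current_contact_force())
manip.servo_line([*C,.16],speed=.1)
manip.movep([.42,-.02,.25],R(102)); manip.dwell(.2); print(manip.current_time(),manip.current_contact_force())
t=manip.read_camera("top");s=manip.read_camera("scene")
for n,p in(("t4",t),("s4",s)): cv2.imwrite(f"pics/{n}.png",p["color"][:,:,::-1]); print([manip.find_in(k,p)[:1] for k in("selector_grip","dimmer_mark")])
a=cv2.resize(t["color"][150:270,170:310,::-1],None,fx=5,fy=5,interpolation=cv2.INTER_CUBIC);cv2.imwrite("pics/t4c.png",a)
a=cv2.resize(s["color"][190:310,310:460,::-1],None,fx=5,fy=5,interpolation=cv2.INTER_CUBIC);cv2.imwrite("pics/s4c.png",a)
```

```text
[0.5387 0.1826 0.0724] [-3.0498  0.1803  2.6691] [0.2366 0.4341 0.001 ]
0.04998413045856212 [ 0.0927  0.067  -0.336 ]
14.025 [ 0.1058  0.0644 -0.2528]
[[], [{'location': [223.8, 419.1], 'conf': 0.85}]]
[[{'location': [250.5, 387.8], 'conf': 0.81}], [{'location': [153.9, 284.9], 'conf': 0.7}]]
```

View pics/t4c.png

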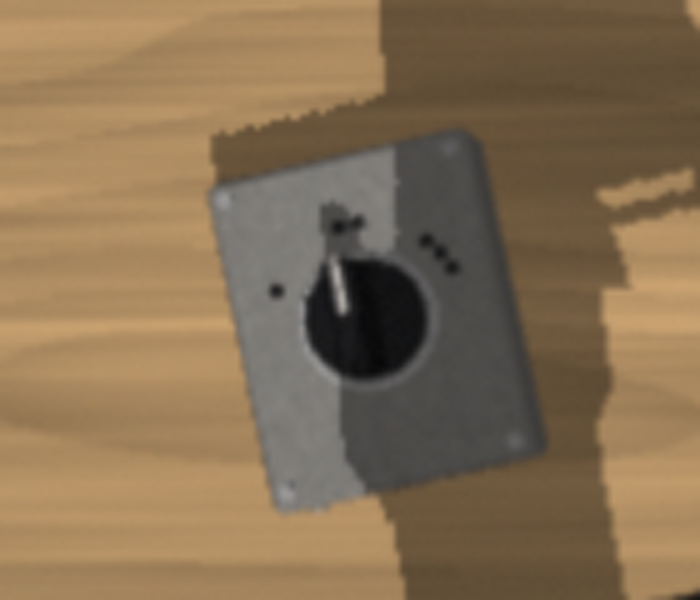

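View pics/s4c.png

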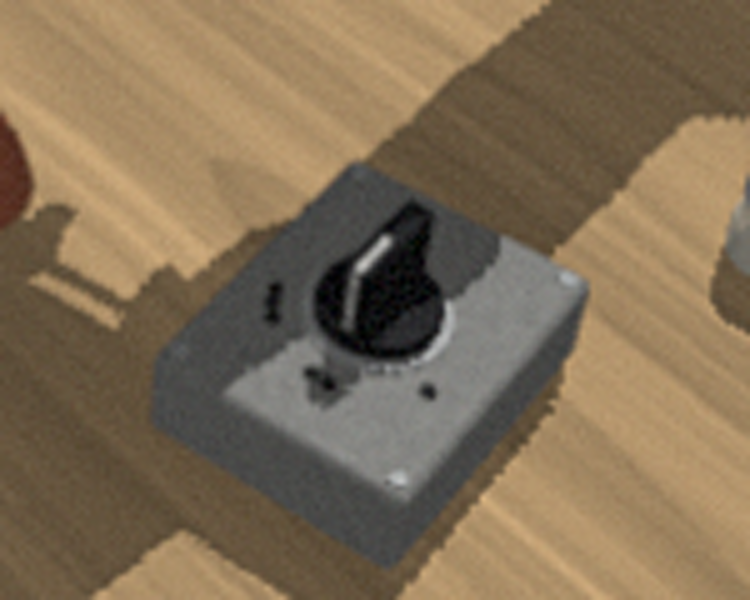

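View pics/t4.png

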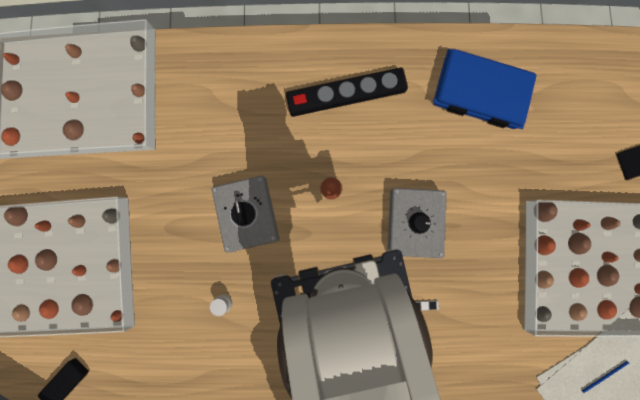

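Line ends in the top crop are (343, 312) and (333, 257), and in the scene crop (389, 239) and (361, 269). Before handing in I check the angle and height.

Run:
```python
from station import manip
from h import *
t=manip.read_camera("top"); s=manip.read_camera("scene")
T=lambda x,y:((x+.5)/5-.5+170,(y+.5)/5-.5+150)
S=lambda x,y:((x+.5)/5-.5+310,(y+.5)/5-.5+190)
g=[tri([ray(t,T(*a)),ray(s,S(*b))]) for a,b in (((343,312),(389,239)),((333,257),(361,269)))]
print(g); v=g[1][0]-g[0][0]; print("tri ang",np.degrees(np.arctan2(v[1],v[0])))
v=plane(t,T(333,257),.096)-plane(t,T(343,312),.096); print("top ang",np.degrees(np.arctan2(v[1],v[0])))
if abs(g[0][0][2]-.096)<.003 : manip.finish_job(); print("done")
```

```text
[(array([0.54075781, 0.18302404, 0.09549215]), [np.float64(0.0018948327801741915), np.float64(0.0018948327801741518)]), (array([0.56281022, 0.18771377, 0.09697584]), [np.float64(0.0030512833134379263), np.float64(0.0030512833134377386)])]
tri ang 12.005832258339693
top ang 10.38670368366826
the job is handed in; nothing more can be done
done
```

I moved the selector one position clockwise, from the single dot to the pair of dots, and handed the job in at about 14 s of the 32 s allowed. No verdict is reported, so this rests on my own checks.

**What I did:** I gripped the bar and pushed it straight down to its bottom stop, about 9.2 mm of travel at 18 N. I kept it pressed while turning the gripper 59.3° clockwise, and turning met almost no resistance (under 0.05 N m). Then I let it rise, opened the jaws and backed away.

**Last checks:**
- **Angle:** the pointer stands at 10.4–12.0° in the world frame, depending on how it is measured. The pair of dots lies at about 12°, and the pointer started at about 71°.
- **Height:** the bar's top is at 95.5–97 mm, against 95.6 mm before the push, so the knob has sprung back up.
- **Contact:** the force on the tool was about 0.3 N, so it was touching nothing.
- **Dimmer:** in the top view its mark was found within 2 pixels (about 4 mm) of where it started, which is network noise. The arm never came near it.

**Disagreements:**
- The two cameras differ by 3–5 mm in raw position, about 2 mm either side of the mean used.
- The network's height for the grip point (55 mm) did not fit, so I used the console and bar heights I had triangulated instead.
- In the last top view the network did not find the selector; I read it from the picture.

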